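# Seat a cylinder head in the locating fixture

### The arm

A 6-joint arm with a two-finger parallel gripper is mounted at the origin on the work surface. World frame = base frame: x ahead of the robot, y to its left, z up, the work surface at z = 0. Lengths are in mm, angles in rad, forces in N, time in s.
With the tool pointing down it reaches from about 250 to 775 mm from the base axis. Payload 4 kg.
Tool frame: the origin (TCP) lies at the centre of the arm's flange, where the gripper is bolted on; the fingertips stand 173 mm ahead of it and the grasp point (between the pads) lies 155 mm ahead of it; z points along the fingers, y is the line along which they close (so a half turn about z gives the same grasp; the last joint's range is limited). The gripper opens to 85 mm and grips with 20 to 120 N. Pads are 22 mm wide; open, the fingers measure 114 mm over their backs; the gripper's body (76 mm by 85 mm) begins 54 mm behind the grasp point. The pads swing forward as they close: fully open they stand 13 mm farther back than shut.
Start: joints at [1.111, 0.087, 1.371, -0, 1.684, -0.103], TCP at [192.105, 515.36, 404.741] pointing down, gripper open.
Joint ranges: [-3.1, 3.1], [-0.76, 2.03], [0.27, 2.55], [-1.08, 4.22], [0.17, 2.65], [-2.57, 2.57]. Speed limits (rad/s): [2.79, 2.79, 3.14, 3.14, 3.14, 3.14].

### API

Orientations are given as a rotation vector (axis times angle).
In Python, from cell import env, claw, kinematics, imaging, hand_in gives the robot as it stands. Calls block until the motion is done:
- env.move_to(position, orientation): joint-space move of the TCP to a pose.
- env.move_straight(position, v=150, rotation=None, contact_N=None): straight line of the TCP; rotation=None keeps the orientation; v is the mean speed in mm/s. With contact_N (N) it stops when the force on the tool has changed by that much, and returns True; else False.
- env.movej(angles): joint-space move.
- claw.grip(opening, force=None): finger opening in mm; force is the grip in N (None keeps the last); returns when the fingers have stopped.
- env.wait(seconds).
- kinematics.solve_ik(position, orientation): joint angles nearest the present ones, or None.
- imaging.get_image(name): name is "scene" or "side" or "wrist"; returns the picture (400x640x3 uint8, red, green, blue); there is no depth.
- imaging.camera_info(name): a dict with "fx", "fy", "cx", "cy" (pixels), "rvec" (rotation vector, rad) and "tvec" (3), from world to camera coordinates, as OpenCV has them. Camera axes: x right, y down, z forward; pixel columns grow to the right and rows downward; lengths in mm; the calibration is good to about 2 mm. A picture is of the moment at which its call begins: read the wrist's pose just before it. camera_info takes no time and is no camera call; for the wrist camera it gives the pose at the moment of the call.
A pose or a line that the arm cannot do raises env.IKError and nothing moves.
- hand_in(): hands the job in; it is judged then, once.
Readings, each from a call of its own:
- env.current_time_s(): time.
- env.current_joint_positions(): joint angles.
- env.current_qd(): joint speeds.
- env.current_tau(): joint torques, N m.
- env.current_eef_pos(): TCP position.
- env.current_ee_rot(): TCP orientation.
- env.current_force(): force on the tool from outside, world axes, zero at the start.
- env.current_torque(): the same for the moment, N m.
- env.current_grip_width(): finger opening in mm.
- env.current_gripper_force(): force on a finger pad.
Only numpy, scipy, OpenCV 4.12 (cv2) and the standard library are available. Lean on these libraries where they do the work, as an engineer would, in place of code of your own. Each camera call takes 0.05 s, during which the arm holds its last target. There are 200 camera calls.

### The job

Get the finned cylinder head located for machining: push it along the steel plate until it sits flush against the long fence and flush against the side stop, and push the sliding jaw up snug against its free side so that it is boxed in. Only push with the fingers: the head stays flat on the plate and is never lifted or tipped. Leave the piston, the jar and the screwdriver where they are.

Things in the scene. Friction and masses are not known exactly. Their poses are not given: they have to be found in the camera images.
- fixture: Fixed locating fixture: dark steel plate 300 (x) x 360 (y) x 10 mm carrying two steel bars, 30 mm above the plate, and a sliding jaw. Origin: centre of the plate's underside, on the bench; z up. The bars' working faces meet at the far left in a square corner, where the head belongs: seated, the head's centre is at x = +78, y = +88 mm in this frame. Yaw varies by up to 0.2 rad.
- fence (a point): Point on the long fence's working face (looks to fixture -x), at x = +120, y = 0, z = 25 mm in the fixture's frame; same axes. The fence is 22 mm thick and runs along fixture y from -150 to +160 mm, on the plate's far side.
- stop (a point): Point on the side stop's working face (looks to fixture -y), at x = +72, y = +130, z = 25 mm in the fixture's frame; same axes. The stop is 22 mm thick and runs along fixture x from +25 to +120 mm, on the plate's left.
- head: Bare aluminium cylinder head with upright fins: square block 84 x 84 mm, 46 mm high, spark plug (20 mm across) on top to 64 mm, about 0.75 kg, loose on the plate. Its sides act as flat upright faces. Origin: centre of its underside, z up; x, y square to its sides, fins along x. Starts short of both bars, up to 0.35 rad out of square with the fixture, the same side facing the fence.
- jaw (a joint): Steel jaw that slides in the fixture along its y towards the side stop. Value in m: 0 fully open, growing towards the stop, 0.150 at most; starts at 0 to 0.020. Its clamping face is at fixture y = -100 mm + value, its outer face, to push on, at y = -130 mm + value. About 4 N moves it; it stays where left. It touches the seated head at 0.146.
- jaw_face (a point): Centre of the jaw's clamping face (looks to fixture +y), at fixture x = +75 mm, 31 mm above the bench; same axes as the fixture. The jaw is a block 70 mm along fixture x, 30 mm along y, top 43 mm above the plate, with a screw head 18 mm across and 6 mm high on it.
- piston: Bystander: aluminium piston standing on the near right corner of the plate, 52 mm diameter, 63 mm high. Origin: centre of its underside.
- jar: Bystander: closed glass jar with a steel lid, 66 mm diameter, 85 mm high, on the bench left of the plate. Origin: centre of its underside.
- screwdriver: Bystander: screwdriver 200 mm long with a black handle lying on the bench right of the plate, along its own x, handle to -x.

How it is judged:
By the outcome, as a careful person would: the job done as asked, in the order asked, and still so for the second after the job is handed in, with the robot touching nothing.
It also fails if it takes over 48 s, if anything falls off the work surface, if the arm or the gripper's body presses on something with over 40 N, if the wrist force passes 120 N, or if a joint passes its speed limit or range.

## Working session

There is one attempt and no reset: what is moved stays moved. The work goes in short steps, each a Python script; the robot and the scene stay as the last script left them, time stands still between calls to the robot, and variables do not carry over. Pictures are saved under pics/ and viewed, at most 10 in all, crops included, and the job is handed in when it is done.

```bash
mkdir -p pics
python3 - <<'E'
from cell import env, claw, kinematics, imaging
import cv2,numpy as np
for n in ("scene","side"):
    im=imaging.get_image(n); cv2.imwrite(f"pics/{n}0.png",im[:,:,::-1]); i=imaging.camera_info(n); print(n,i)
print(env.current_time_s(), env.current_ee_rot())
E
```

```text
scene {'fx': 372.42172582792637, 'fy': 372.42172582792637, 'cx': 321.7129034695398, 'cy': 198.80621523349603, 'rvec': array([ 1.62100752,  1.78970644, -0.83880378]), 'tvec': array([  51.67284158, -295.75963167, 1518.22974336])}
side {'fx': 438.25514240331387, 'fy': 438.25514240331387, 'cx': 311.66209785962053, 'cy': 195.77691645753785, 'rvec': array([ 2.24753756, -0.38102095,  0.19739916]), 'tvec': array([-540.43435942,  136.98239922,  927.86460977])}
0.1 [-0.55738942 -3.09117979  0.00316349]
```

View pics/scene0.png

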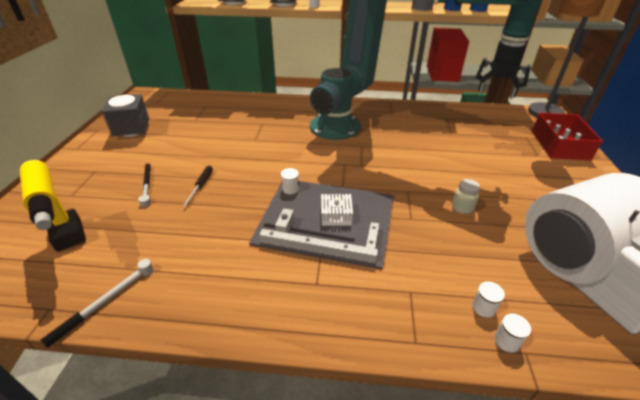

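View pics/side0.png

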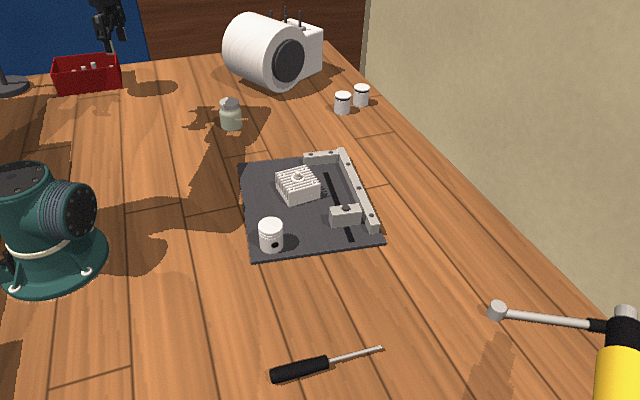

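The scene view shows the plate at about (325,222), with the head at (337,208). The side view has plate corners near (240,165), (385,243) and (252,262), the head at (298,186), the jaw at (345,215) and the piston at (271,235). I'll do a rough localisation and then take a wrist view.

```bash
cat > h.py <<'E'
from cell import env, claw, kinematics, imaging, hand_in
import cv2,numpy as np
from scipy.spatial.transform import Rotation as R
def ray(i,px,z):
    Rm=cv2.Rodrigues(np.asarray(i['rvec'],float))[0]; c=-Rm.T@np.asarray(i['tvec'],float)
    px=np.atleast_2d(np.asarray(px,float))
    d=np.c_[(px[:,0]-i['cx'])/i['fx'],(px[:,1]-i['cy'])/i['fy'],np.ones(len(px))]@Rm
    return (c+d*((z-c[2])/d[:,2])[:,None])[:,:2]
def proj(i,P):
    return cv2.projectPoints(np.atleast_2d(np.asarray(P,float)),np.asarray(i['rvec'],float),np.asarray(i['tvec'],float),np.array([[i['fx'],0,i['cx']],[0,i['fy'],i['cy']],[0,0,1]]),None)[0][:,0]
E
python3 - <<'E'
from h import *
s=imaging.camera_info('side'); c=imaging.camera_info('scene')
print(ray(s,[(240,165),(252,262),(385,243)],10))
print(ray(c,[(393,193),(383,265),(252,245)],10))
print('head',ray(s,[(299,180)],56),'piston',ray(s,[(271,225)],73))
w=imaging.camera_info('wrist');Rm=cv2.Rodrigues(w['rvec'])[0];C=-Rm.T@w['tvec']
T=R.from_rotvec(env.current_ee_rot()).as_matrix()
print('cam in tool',T.T@(C-env.current_eef_pos()),'\n',T.T@Rm.T,w['fx'],'\nT',T)
E
```

```text
[[ 439.69708911  198.97447534]
 [ 388.43861812 -146.66026595]
 [ 678.65329282 -187.68965342]]
[[ 428.78877132  213.94424718]
 [ 726.1701295   173.88754374]
 [ 691.86990308 -171.74312514]]
head [[551.40338456  30.64330184]] piston [[ 441.25596971 -115.71539421]]
cam in tool [82.06139013 -0.92839916 30.77378533] 
 [[-9.46843981e-04 -9.47545558e-01 -3.19619335e-01]
 [ 9.99999233e-01 -1.15228568e-03  4.53664433e-04]
 [-7.98160501e-04 -3.19618660e-01  9.47545922e-01]] 309.9713135612239 
T [[-9.37019862e-01  3.49274895e-01 -9.08662868e-04]
 [ 3.49276024e-01  9.37017990e-01 -1.88293305e-03]
 [ 1.93772210e-04 -2.08171982e-03 -9.99997814e-01]]
```

```bash
cat >> h.py <<'E'
def down(a):  # tool x axis pointing at world angle a
    x=np.array([np.cos(a),np.sin(a),0]); z=np.array([0,0,-1.]); return R.from_matrix(np.c_[x,np.cross(z,x),z]).as_rotvec()
E
python3 - <<'E'
from h import *
yaw=-0.135
p=np.array([560,13])+20*np.array([np.cos(yaw),np.sin(yaw)])
env.move_to([*p,430],down(np.pi+yaw))
w=imaging.camera_info('wrist'); im=imaging.get_image('wrist'); np.save('w.npy',w,allow_pickle=True); cv2.imwrite('pics/w1.png',im[:,:,::-1])
print(env.current_time_s(),env.current_eef_pos(),env.current_joint_positions())
E
```

```text
2.425 [579.72514624  11.24482334 430.03598219] [-7.84465076e-02  1.50772912e-01  1.25076748e+00  2.74902199e-04
  1.74005637e+00 -1.51566741e+00]
```

View pics/w1.png

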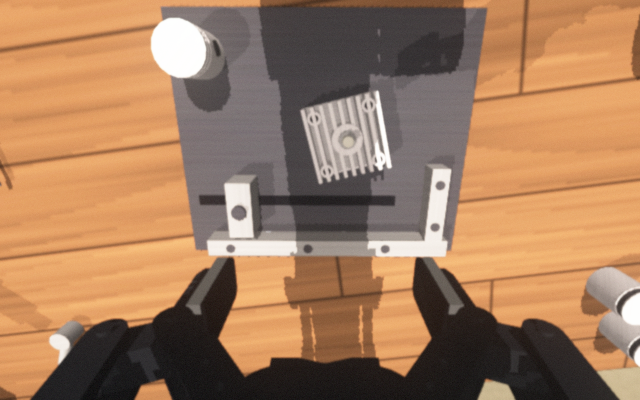

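The wrist view shows plate corners at (163,8), (486,9), (452,250) and (196,250), and head top corners at (302,110), (379,92), (391,167) and (320,183). The jaw screw is at (239,212). The fence and stop are clear. I'll fit these in code and check with an overlay.

Run:
```python
from h import *
w=np.load('w.npy',allow_pickle=True).item(); im=cv2.imread('pics/w1.png'); g=cv2.cvtColor(im,6); 
hsv=cv2.cvtColor(im,cv2.COLOR_BGR2HSV)
# plate: low saturation (fingers excluded by rows<258)
m=((hsv[...,1]<90)).astype(np.uint8)*255; m[257:]=0; m=cv2.morphologyEx(m,cv2.MORPH_OPEN,np.ones((3,3)))
c=max(cv2.findContours(m,0,2)[0],key=cv2.contourArea); 
print('plate',cv2.approxPolyDP(c,8,True)[:,0].tolist())
# side edges of plate: line fit of mask ends by row, rows 90..220
ed=[]
for k in (0,1):
    pts=np.array([[np.where(m[r])[0][[0,-1]][k],r] for r in range(90,220) if m[r].any()],np.float32)
    vx,vy,x,y=cv2.fitLine(pts,cv2.DIST_HUBER,0,.01,.01).ravel()
    P=ray(w,[(x+vx/vy*(100-y),100),(x+vx/vy*(210-y),210)],10); d=P[1]-P[0]; print('edge',k,P.tolist(),'yaw',np.arctan2(d[1],d[0])); ed.append(P)
pts=np.array([[q,np.where(m[:,q])[0][0]] for q in range(250,470)],np.float32); vx,vy,x,y=cv2.fitLine(pts,cv2.DIST_HUBER,0,.01,.01).ravel()
P=ray(w,[(250,y+vy/vx*(250-x)),(470,y+vy/vx*(470-x))],10);d=P[1]-P[0];print('near',P.tolist(),np.arctan2(-d[0],d[1]))
b=((g>105)&(hsv[...,1]<70)).astype(np.uint8)*255; b=cv2.morphologyEx(b,cv2.MORPH_CLOSE,np.ones((7,7)))
for c in cv2.findContours(b,0,2)[0]:
    if cv2.contourArea(c)>800 and cv2.boundingRect(c)[1]<258:
        r=cv2.minAreaRect(c); print(cv2.contourArea(c),r); cv2.polylines(im,[cv2.boxPoints(r).astype(int)],1,(0,0,255))
head=ray(w,[(302,110),(379,92),(391,167),(320,183)],56); print('head',head.tolist(),head.mean(0),np.linalg.norm(head-np.roll(head,1,0),axis=1),np.arctan2(*(head[3]-head[0])[::-1]),np.arctan2(*(head[2]-head[1])[::-1]))
print('screw',ray(w,[(239,212)],59),'plug',ray(w,[(347,141)],74),'fence end/corner top',ray(w,[(208,240),(427,240),(430,166)],40))
cv2.imwrite('pics/w1b.png',cv2.resize(im[0:262,150:500],None,fx=2.2,fy=2.2,interpolation=2))
```

```text
plate [[161, 7], [151, 51], [171, 76], [197, 249], [445, 256], [485, 8]]
edge 0 [[482.7228856257907, -157.68433075630168], [622.5422933474346, -176.887337479966]] yaw -0.13648759695896276
edge 1 [[530.6959312683673, 196.47881673528548], [670.596645344275, 176.77731114735394]] yaw -0.13990490308222792
near [[399.0726351662971, -47.32877163292737], [432.75001500827074, 192.14493579703253]] -0.13971456503472918
45801.5 ((314.0, 133.5), (253.0, 326.0), 90.0)
head [[512.7103353188013, -4.483222212886769], [505.5677028782672, 78.42250764650032], [587.708384415475, 85.58744432636263], [595.547255879671, 3.3235048535646534]] [550.38341962  40.71255865] [83.20396863 83.21284301 82.45257959 82.6365757 ] 0.09396459192097444 0.08700740246021
screw [[617.02577221 -95.95151901]] plug [[549.0769466   38.51309382]] fence end/corner top [[ 656.0561491  -150.42048603]
 [ 693.93391537  128.07487038]
 [ 596.88686757  134.43257907]]
```

View pics/w1b.png

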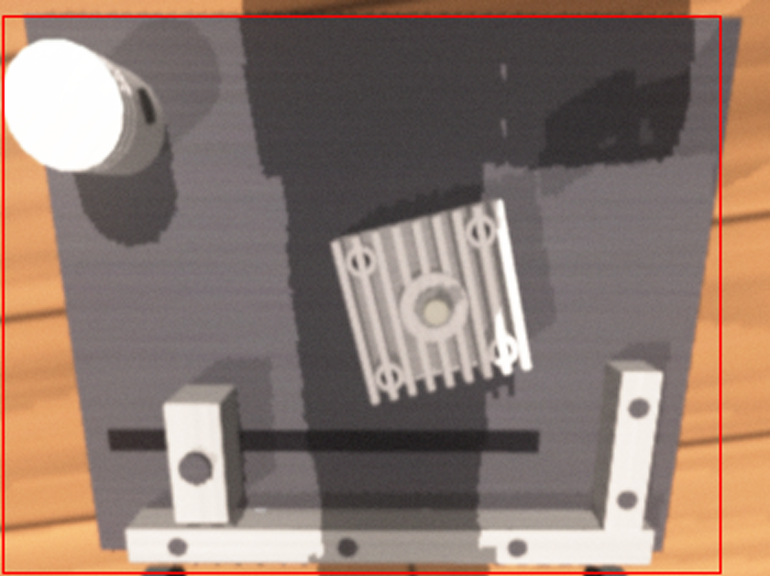

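Fixture origin is about (559,12) in fixture-aligned terms, yaw -0.139. The head is at fixture (-13,26), turned +0.23. The jaw value is about 16 mm. First push: towards the fence with the fingers spread, so the two contacts square the head.

```bash
cat >> h.py <<'E'
YAW=-0.139; XA=np.array([np.cos(YAW),np.sin(YAW)]); YA=np.array([-XA[1],XA[0]])
O=552*XA+89.4*YA
W=lambda x,y,z:[*(O+x*XA+y*YA),z]
def F():
    p=env.current_eef_pos()[:2]-O; f=env.current_force()
    return 'fix',np.round([p@XA,p@YA],1),'f',np.round([f[:2]@XA,f[:2]@YA,f[2]],1),'t',env.current_time_s()
E
python3 - <<'E'
from h import *
claw.grip(50)
env.move_to(W(-88,26,275),down(np.pi+YAW))
print(env.move_straight(W(-88,26,200),v=100,contact_N=15),F())
print(env.move_straight(W(10,26,200),v=70,contact_N=25),F())
print(env.move_straight(W(42,26,200),v=25,contact_N=20),F())
cv2.imwrite('pics/s2.png',cv2.resize(imaging.get_image('side')[130:280,220:400,::-1],None,fx=3,fy=3))
E
```

```text
False ('fix', array([-87.5,  26. ]), 'f', array([ 0.4, -1.5,  0.4]), 't', 4.55)
False ('fix', array([ 9.4, 26. ]), 'f', array([-5.2, -0. ,  3.6]), 't', 6.1)
True ('fix', array([26.4, 26.1]), 'f', array([ 0.8, -0.5, -0.6]), 't', 6.9167)
```

View pics/s2.png

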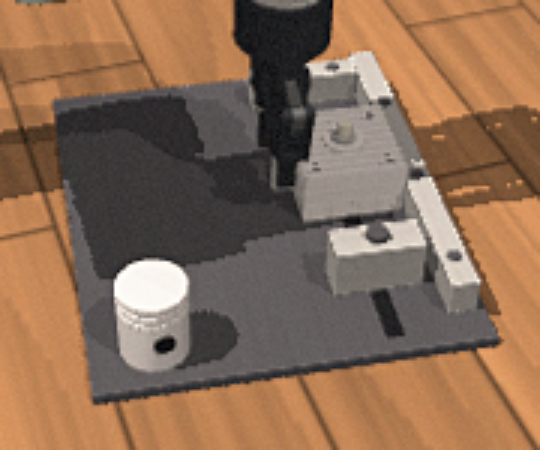

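The head is against the fence (plug at about (334,173) full-frame) and the jaw screw is at (346,207). I'll check the gap between them with numbers before inserting the fingers.

Run:
```python
from h import *
s=imaging.camera_info('side')
for n,p,z in (('plug',(334.3,171.5),74),('screw',(345.7,207),59),('head near-right',(220+300/3,130+170/3),56),('head far-right',(220+405/3,130+178/3),56)):
    q=ray(s,[p],z)[0]-O; print(n,q@XA,q@YA)
env.move_straight(W(16,26,200),v=80)
env.move_straight(W(16,26,285),v=200)
env.move_to(W(-45,-10,400),down(np.pi+YAW))
w=imaging.camera_info('wrist'); im=imaging.get_image('wrist'); np.save('w.npy',w,allow_pickle=True); cv2.imwrite('pics/w3.png',im[:,:,::-1]); print(F())
```

```text
plug 75.5518523508571 11.80758516786152
screw 74.37367971169672 -102.0884693390935
head near-right 34.25930110436448 -17.05712603519042
head far-right 113.48780801602106 -42.10408314116246
('fix', array([-45. ,  -9.9]), 'f', array([ 1. ,  0.2, -0.8]), 't', 8.45)
```

View pics/w3.png

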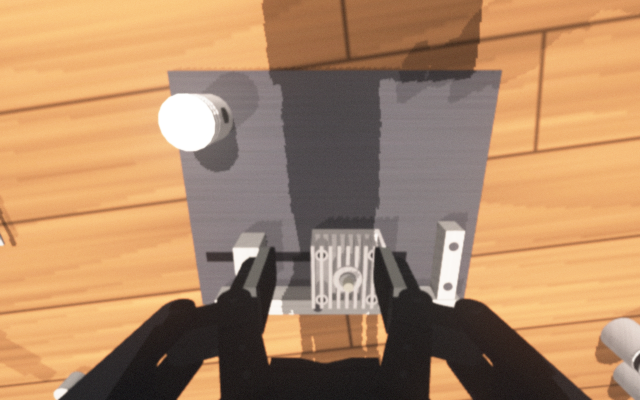

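The head looks square to the fence, with its top near edge at row 230 (x 312–380) and the plug at (348,281). The jaw's top near edge is at x 237–267, row 235. I'll compute the gap and push along the fence if the fingers fit.

Run:
```python
from h import *
w=np.load('w.npy',allow_pickle=True).item()
f=lambda p,z:(lambda q:(q@XA,q@YA))(ray(w,[p],z)[0]-O)
hr=f((312,231),56); hl=f((379,231),56); jf=f((267,235),53)
print(hr,hl,jf,f((348,281),74))
side=hr[1]; jaw=jf[1]; gap=side-jaw; print('gap',gap)
assert gap>50
y0=side-11-min(15,(gap-24)/2)
claw.grip(34)
env.move_to(W(75,y0,290),down(YAW+np.pi/2)); print(env.current_joint_positions()[5],F())
print(env.move_straight(W(75,y0,200),v=100,contact_N=12),F())
ok=env.move_straight(W(75,20,200),v=60,contact_N=25); print(ok,F())
if not ok: print(env.move_straight(W(75,55,200),v=25,contact_N=20),F())
```

```text
(np.float64(16.64308338278704), np.float64(-24.56739511747822)) (np.float64(16.765344931945005), np.float64(49.25660056457344)) (np.float64(22.840464487997142), np.float64(-75.03439040142294)) (np.float64(68.61376866475993), np.float64(14.971226655436013))
gap 50.46699528394472
-0.02615819155704464 ('fix', array([ 75. , -48.7]), 'f', array([-0.9,  0.5, -0.5]), 't', 10.0917)
False ('fix', array([ 75.4, -48.8]), 'f', array([-0.3, -0.1, -0.3]), 't', 11.1417)
False ('fix', array([75.1, 19.6]), 'f', array([-0.5, -4.1,  2.7]), 't', 12.4417)
True ('fix', array([75.1, 38.2]), 'f', array([ 0.4, -0.8,  0.4]), 't', 13.3583)
```

The head has reached the stop. Next I reseat it against the fence, touch the stop side once more, then push the jaw.

Run:
```python
from h import *
env.move_straight(W(75,28,200),v=80); env.move_straight(W(75,28,290),v=200)
env.move_to(W(5,86,290),down(np.pi+YAW))
print(env.move_straight(W(5,86,200),v=120,contact_N=12),F())
print(env.move_straight(W(42,86,200),v=25,contact_N=20),F())
env.move_straight(W(10,86,200),v=80); env.move_straight(W(10,86,290),v=200)
env.move_to(W(75,18,290),down(YAW+np.pi/2))
print(env.move_straight(W(75,18,200),v=120,contact_N=12),F())
print(env.move_straight(W(75,55,200),v=25,contact_N=20),F())
env.move_straight(W(75,28,200),v=80); env.move_straight(W(75,28,290),v=200)
claw.grip(20)
env.move_to(W(75,-145,290),down(YAW+np.pi/2))
print(env.move_straight(W(75,-145,200),v=120,contact_N=12),F())
ok=env.move_straight(W(75,-10,200),v=70,contact_N=30); print(ok,F())
if not ok: print(env.move_straight(W(75,25,200),v=20,contact_N=20),F())
```

```text
False ('fix', array([ 5.5, 86.1]), 'f', array([-0. ,  0.2,  1.2]), 't', 16.4417)
True ('fix', array([25.6, 86.1]), 'f', array([ 0.3, -1. ,  0.1]), 't', 17.375)
False ('fix', array([75.4, 18.1]), 'f', array([ 0.7, -1. ,  0.6]), 't', 20.5083)
True ('fix', array([75. , 37.8]), 'f', array([-0.1, -2.3,  1.2]), 't', 21.4583)
False ('fix', array([  75.5, -144.8]), 'f', array([-0.2, -0.1,  0. ]), 't', 24.2333)
False ('fix', array([ 75., -10.]), 'f', array([-0.2, -2.5,  1.4]), 't', 26.3083)
True ('fix', array([74.9,  7.8]), 'f', array([ 0.4, -0.2,  0.5]), 't', 27.3917)
```

Jaw contact came exactly where expected: 7.8 against 5 plus the 3 mm offset. I'll retract and verify with the camera.

Run:
```python
from h import *
env.move_straight(W(75,-10,200),v=80); env.move_straight(W(75,-10,300),v=200)
env.move_to(W(20,30,430),down(np.pi+YAW)); env.wait(0.3)
w=imaging.camera_info('wrist'); im=imaging.get_image('wrist'); np.save('w.npy',w,allow_pickle=True); print(F())
cv2.imwrite('pics/w5.png',cv2.resize(im[90:290,180:500,::-1],None,fx=2.5,fy=2.5,interpolation=2))
cv2.imwrite('pics/s5.png',cv2.resize(imaging.get_image('side')[130:280,220:400,::-1],None,fx=3,fy=3))
```

```text
('fix', array([20.1, 30. ]), 'f', array([-0.5, -0.3, -0.7]), 't', 30.0917)
```

View pics/w5.png

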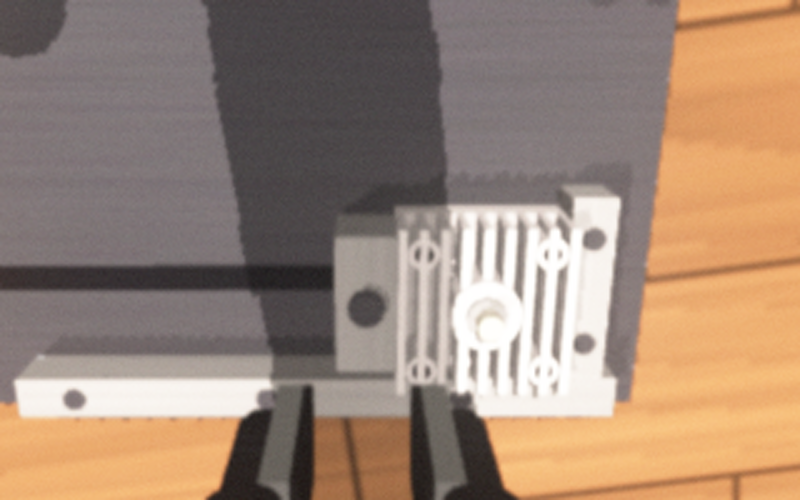

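View pics/s5.png

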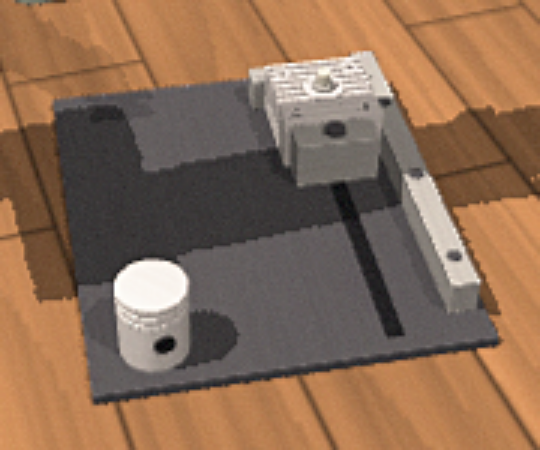

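The two views show the head (plug at (487,318) in the wrist crop) square in the corner. It sits against the fence and stop, with the jaw flush on its free side and the piston not moved. The robot is clear.

```bash
python3 -c "
from cell import hand_in
print(hand_in())"
```

```text
the job is handed in; nothing more can be done
None
```

I handed the job in at about 30 s of robot time: the head is seated against the fence and the side stop, the jaw is snug against its free side, and the bystanders were not touched.

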